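Index the cup carriage under the sealing head

ROBOT

A 6-joint arm with a two-finger parallel gripper is mounted at the origin on the work surface. World frame = base frame: x ahead of the robot, y to its left, z up, the work surface at z = 0. Lengths are in mm, angles in rad, forces in N, time in s.
With the tool pointing down it reaches from about 425 to 950 mm from the base axis. Payload 14.7 kg.
Tool frame: the origin (TCP) lies midway between the tips of the shut fingers; the grasp point (between the pads) lies 19 mm behind it (manip.grip_depth is the distance from the TCP to the grasp point, in mm); z points along the fingers, y is the line along which they close (so a half turn about z gives the same grasp; the last joint's range is limited). The gripper opens to 85 mm and grips with 20 to 120 N. Pads are 22 mm wide; open, the fingers measure 114 mm over their backs; the gripper's body (76 mm by 85 mm) begins 54 mm behind the grasp point. The pads swing forward as they close: fully open they stand 13 mm farther back than shut.
Start: joints at [1.194, 0.48, 1.596, -0, 1.065, -0.047], TCP at [210.481, 614.972, 231.297] pointing down, gripper open.
Joint ranges: [-2.75, 2.75], [-0.82, 2.05], [0.23, 2.67], [-1.56, 4.7], [0.09, 2.69], [-2.92, 2.92]. Speed limits (rad/s): [1.89, 1.89, 2.39, 3.01, 3.01, 3.01].

INTERFACE

Orientations are given as a unit quaternion [x, y, z, w].
In Python, from rig import manip, claw, kinematics, readout, viewer, order gives the robot as it stands. Calls block until the motion is done:
- manip.move_ptp(position, orientation): joint-space move of the TCP to a pose.
- manip.move_straight(position, ori=None, vel=150): straight line of the TCP; ori=None keeps the orientation; vel is the mean speed in mm/s.
- manip.set_joints(angles): joint-space move.
- claw.open_jaws() and claw.clamp(): open the fingers fully, or close them until they stop; the grip force is fixed at half the most.
- manip.pause(seconds).
- kinematics.inverse_kinematics(position, orientation): joint angles nearest the present ones, or None.
- readout.read_state(): the state.
- viewer.get_image(name): name is "side" or "top" or "wrist"; returns a dict with "frame" (480x640x3 uint8, blue, green, red), "vertical_fov" (degrees; the focal length in pixels is half the picture's height over the tangent of half this angle, whatever the lens; pixels are square), "cx", "cy" (the principal point, pixels), "origin" and "rotation" of the camera in the world. Camera axes: x right, y up, looking along -z (the intrinsics and any distortion apply to the point x, -y, -z); pixel columns grow to the right and rows downward; lengths in mm; the calibration is good to about 2 mm. A picture is of the moment at which its call begins. There is no depth.
A pose or a line that the arm cannot do raises manip.PlanningError and nothing moves.
- order.job_done(): hands the job in; it is judged then, once.
Trained networks look in a picture, given as the dict that the camera call returned (one of the last four; its "shot" number tells which), for a name from the list of things; names that differ only in an ending like _2 or _b are one class to them, and where a whole thing is asked for, a point or a joint stands for the part that bears it (a point fixed in the world has none). Each returns a list of dicts, best first, with "score" (0 to 1); they miss things now and then, are a little off and sometimes report something else, mostly with a low value. They report only what shows in the picture. A call takes as long as a camera call.
- viewer.find_in(picture, thing): "location" ([row, column] in pixels, amid what is visible of it).
The state is a dict: "t": time; "qpos": joint angles; "qd": joint speeds; "joint_torque": joint torques, N m; "eef_pos": TCP position; "tool_rot": TCP orientation; "force": force on the tool from outside, world axes, zero at the start; "torque": the same for the moment, N m; "finger_gap": finger opening in mm; "finger_force": force on a finger pad.
Only numpy, scipy, OpenCV 4.12 (cv2) and the standard library are available. Lean on these libraries where they do the work, as an engineer would, in place of code of your own. Each camera call takes 0.05 s, during which the arm holds its last target. There are 200 camera calls.

TASK

Bring the cup in the hand sealer's carriage under the sealing head: pull up the carriage's index plunger knob, slide the carriage past the middle hole, and let the plunger drop fully home in the last hole, the one under the head. The hole must be found by feel and the pin must not be forced against its edges; keep the cup standing in its ring and leave everything else on the counter where it is.

Things in the scene. Friction and masses are not known exactly. Their poses are not given: they have to be found in the camera images.
- sealer: White hand cup sealer, fixed on the counter. Origin: on the counter under its base plate (12 mm thick, from x -104 to +140, y -205 to +205 mm). Its y axis is the way the carriage slides, towards the sealing head; z up; front (robot side) is -x. At its +y end stands a column 202 mm high (x -10 to 150, y 148 to 203 mm) with a film roll behind it (to y 257, 175 mm high).
- head (a point): Centre of the underside of the sealing head's round heating plate (100 mm wide), 138 mm above the counter, fixed to the sealer at x 70, y 65 mm in its frame. The head above it covers x 15 to 125, y -5 to 155 mm and its top is 196 mm above the counter.
- strip_last (a point): Nominal place of the middle of the last (sealing) hole, on the top face of the steel index strip: a 30 mm wide bar along the sealer's front at x -65 mm, top 30 mm above the counter, with three openings in a row. The strip is adjustable lengthwise: its real openings lie up to 13 mm either way along the sealer's y from nominal, different each time and not measured. Find them by feel.
- carriage (a joint): Slide of the aluminium cup carriage along the sealer's +y (m): the plunger axis is at x -65, y -125 mm + this. Openings of the strip, by this value: loading slot 0.000 (42 mm long), middle hole 0.040 and last hole 0.100 (11 mm long), each +-0.013; plain strip between and beyond. Starts within 0.003 of 0 with the pin in the slot. Stops -0.012 and 0.120. Friction 2 N; stays where left.
- plunger (a joint): Lift of the sprung index plunger on the carriage (m, up): 0 = fully down, pin home in an opening; 0.009 = pin rides on the strip's top face, more = clear; 0.015 = upper stop. The spring pushes down with 6 N at 0, 8.3 N at 0.009, 9.8 N at 0.015, and drops the pin into any opening it is slid over once let go.
- knob (a point): Middle of the plunger's knob: black upright cylinder, 26 mm diameter, 28 mm high; this point is 86 mm above the counter when fully down and moves with the plunger. Below it a barrel 20 mm thick (top 68 mm above the counter) on the carriage's 40 mm wide arm (top 42 mm above the counter). The knob can be lifted, and pushed sideways to slide the carriage.
- pin: The plunger's steel pin, 8 mm thick with a flat end, fixed below the knob and mostly hidden under the carriage arm. Origin on its axis at its end, 21 mm above the counter (9 mm below the strip's top) when fully down. Driven hard sideways against the edge of an opening it jams and is damaged: more than 30 N on it is too much.
- cup: White paper cup, 88 mm rim diameter, 70 mm foot diameter, 85 mm high, standing in the ring of the carriage (ring 20 mm high, 88 mm inside). Origin: centre of its underside, z along its axis.
- nest (a point): Centre of the floor of the carriage's cup ring, 42 mm above the counter; 135 mm in x and 90 mm in y from the plunger axis, in the sealer's frame. The cup's foot stands here.
- jigger: Steel measuring jigger, 78 mm high, 46 mm wide, standing on the sealer's base plate beyond the strip's far end. Origin: centre of underside. Bystander.
- spoon: Steel spoon, 170 mm, lying in front of the sealer. Origin: underside. Bystander.
- shaker: Steel shaker, 180 mm high, 86 mm wide. Origin: centre of underside. Bystander.
- lids: Stack of white lids, 92 mm wide, 48 mm high. Origin: centre of underside. Bystander.
- cupstack: Upturned stack of paper cups, 88 mm wide, 130 mm high. Origin: centre of underside. Bystander.
- tape: Grey tape dispenser, 60 x 110 mm, 84 mm high. Origin: centre of underside. Bystander.
- roll: Upright roll of receipt paper, 60 mm wide, 60 mm high. Origin: centre of underside. Bystander.

How it is judged:
By the outcome, as a careful person would: the job done as asked, in the order asked, and still so for the second after the job is handed in, with the robot touching nothing.
It also fails if it takes over 48 s, if anything falls off the work surface, if the arm or the gripper's body presses on something with over 40 N, if the wrist force passes 120 N, or if a joint passes its speed limit or range.

## Working session

There is one attempt and no reset: what is moved stays moved. The work goes in short steps, each a Python script; the robot and the scene stay as the last script left them, time stands still between calls to the robot, and variables do not carry over. Pictures are saved under pics/ and viewed, at most 10 in all, crops included, and the job is handed in when it is done.

```bash
ls; mkdir -p pics; cat > h.py <<'E'
import numpy as np, cv2
from rig import manip, claw, kinematics, readout, viewer, order
def ray(p,rc):
    H=480; f=H/2/np.tan(np.radians(p["vertical_fov"])/2)
    r,c=rc; d=np.array([(c-p["cx"])/f,-(r-p["cy"])/f,-1.0])
    R=np.array(p["rotation"]); 
    return np.array(p["origin"],float), R@d
def atz(p,rc,z):
    o,d=ray(p,rc); return o+d*(z-o[2])/d[2]
def proj(p,X):
    f=240/np.tan(np.radians(p["vertical_fov"])/2)
    v=np.array(p["rotation"]).T@(np.array(X)-p["origin"])
    return p["cy"]-f*v[1]/-v[2], p["cx"]+f*v[0]/-v[2]
E
python3 - <<'E'
from h import *
for n in ("top","side"):
    p=viewer.get_image(n); cv2.imwrite(f"pics/{n}0.png",p["frame"])
    print(n,{k:(np.round(v,3).tolist() if k!="frame" else 0) for k,v in p.items() if k!="frame"})
    for t,z in (("knob",86),("cup",85+42),("sealer",12),("jigger",78),("spoon",5),("shaker",180),("lids",48),("cupstack",130),("tape",84),("roll",60),("head",0)):
        for d in viewer.find_in(p,t)[:2]: print(t,round(d["score"],2),np.round(d["location"]),np.round(atz(p,d["location"],z)))
s=readout.read_state(); print(s["t"],s["tool_rot"],s["force"],s["finger_gap"])
E
```

```text
pics
top {'vertical_fov': 47.612, 'cx': 318.176, 'cy': 242.009, 'origin': [319.626, -61.006, 1278.77], 'rotation': [-0.063, 0.057, 0.705, -0.704], 'shot': 1}Traceback (most recent call last):
  File "<stdin>", line 6, in <module>
  File "h.py", line 9, in atz
    o,d=ray(p,rc); return o+d*(z-o[2])/d[2]
        ~~~^^^^^^
  File "h.py", line 7, in ray
    return np.array(p["origin"],float), R@d
                                        ~^~
ValueError: matmul: Input operand 1 has a mismatch in its core dimension 0, with gufunc signature (n?,k),(k,m?)->(n?,m?) (size 3 is different from 4)
```

```bash
sed -i 's/np.array(p\["rotation"\])/Rotation.from_quat(p["rotation"]).as_matrix()/; 1i from scipy.spatial.transform import Rotation' h.py
python3 - <<'E'
from h import *
for n in ("top","side"):
    p=viewer.get_image(n); cv2.imwrite(f"pics/{n}0.png",p["frame"])
    print(n,{k:(np.round(v,3).tolist() if k!="frame" else 0) for k,v in p.items() if k!="frame"})
    for t,z in (("knob",86),("cup",85+42),("sealer",12),("jigger",78),("spoon",5),("shaker",180),("lids",48),("cupstack",130),("tape",84),("roll",60),("head",0)):
        for d in viewer.find_in(p,t)[:2]: print(t,round(d["score"],2),np.round(d["location"]),np.round(atz(p,d["location"],z)))
s=readout.read_state(); print(s["t"],s["tool_rot"],s["force"],s["finger_gap"])
E
```

```text
top {'vertical_fov': 47.612, 'cx': 318.176, 'cy': 242.009, 'origin': [319.626, -61.006, 1278.77], 'rotation': [-0.063, 0.057, 0.705, -0.704], 'shot': 2}
cup 0.68 [193. 289.] [626.  11. 127.]
sealer 0.78 [216. 252.] [601. 107.  12.]
sealer 0.46 [210. 397.] [ 616. -239.   12.]
jigger 0.82 [256. 221.] [495. 164.  78.]
spoon 0.81 [302. 282.] [397.  34.   5.]
shaker 0.6 [210. 396.] [ 575. -213.  180.]
lids 0.92 [264. 398.] [ 481. -234.   48.]
cupstack 0.73 [215. 140.] [578. 334. 130.]
cupstack 0.2 [216. 325.] [575. -68. 130.]
tape 0.61 [271. 138.] [460. 347.  84.]
tape 0.4 [217. 322.] [582. -60.  84.]
roll 0.93 [310. 511.] [ 376. -479.   60.]
head 0.71 [218. 321.] [599. -59.   0.]
head 0.56 [216. 252.] [602. 108.   0.]
side {'vertical_fov': 56.24, 'cx': 323.701, 'cy': 238.379, 'origin': [33.626, -624.114, 819.3], 'rotation': [0.371, -0.139, -0.304, 0.867], 'shot': 3}
knob 0.59 [254. 329.] [509. -76.  86.]
cup 0.82 [205. 344.] [618.   0. 127.]
cup 0.5 [327. 366.] [ 415. -297.  127.]
sealer 0.69 [221. 315.] [605. 100.  12.]
sealer 0.67 [208. 266.] [533. 229.  12.]
jigger 0.69 [208. 268.] [495. 157.  78.]
jigger 0.55 [244. 350.] [573. -74.  78.]
spoon 0.96 [279. 275.] [405.  -1.   5.]
shaker 0.61 [276. 404.] [ 523. -281.  180.]
shaker 0.61 [324. 366.] [ 390. -318.  180.]
lids 0.96 [324. 366.] [ 464. -253.   48.]
cupstack 0.89 [169. 251.] [518. 264. 130.]
tape 0.72 [189. 217.] [430. 301.  84.]
tape 0.67 [277. 270.] [364. -48.  84.]
roll 0.93 [444. 415.] [ 356. -487.   60.]
head 0.84 [224. 316.] [610. 100.   0.]
head 0.25 [269. 269.] [414.  38.   0.]
1.3 [1.64153918e-01 9.86434737e-01 1.24652777e-05 3.71105625e-06] [-0.3524841  -0.02895442  0.50299846] 85.23571230665074
```

View pics/top0.png

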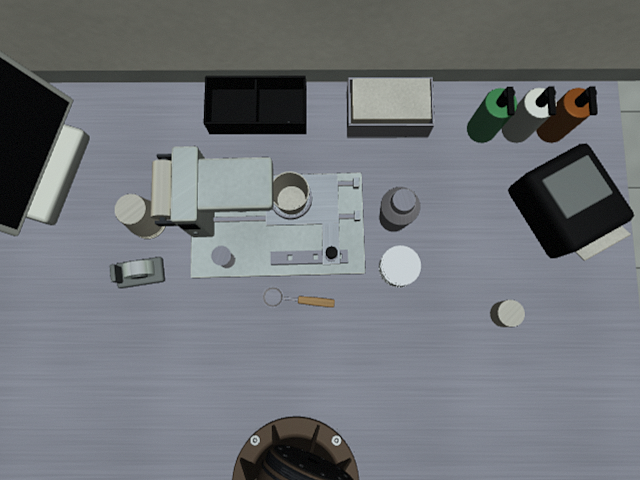

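View pics/side0.png

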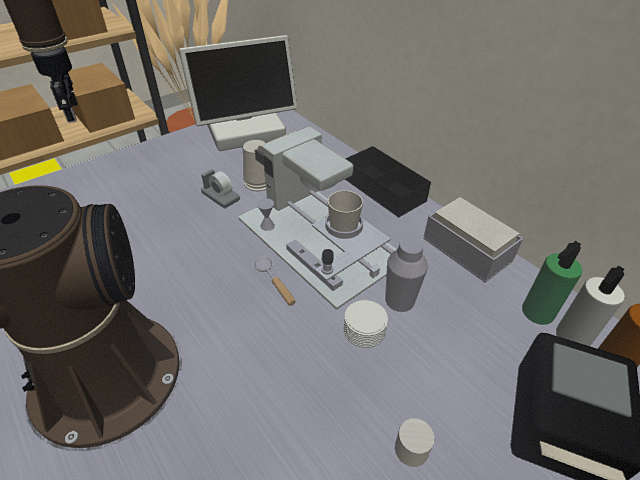

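```bash
python3 - <<'E'
from h import *
p=viewer.get_image("top")
P=lambda c,r,z:np.round(atz(p,(r,c),z),1)
fr,fl,br=P(365,274,12),P(191,278,12),P(362,173,12)
print("corners",fr,fl,br, np.linalg.norm(fr-fl),np.linalg.norm(fr-br), "yaw",np.degrees(np.arctan2(-(fl-fr)[0],(fl-fr)[1])), np.degrees(np.arctan2((br-fr)[1],(br-fr)[0])))
print("knobtop",P(331,253,100),"holes",P(291,257,30),P(313,256,30))
f=p["frame"][150:290,180:375]; cv2.imwrite("pics/topc.png",cv2.resize(f,None,fx=4,fy=4,interpolation=cv2.INTER_CUBIC))
E
```

```text
corners [ 461.4 -161.    12. ] [452.4 246.1  12. ] [ 706.3 -157.4   12. ] 407.199472003587 244.9264583502566 yaw 1.2664653182834638 0.8421802824281781
knobtop [497.8 -80.3 100. ] holes [499.1  11.3  30. ] [501.4 -39.7  30. ]
```

View pics/topc.png

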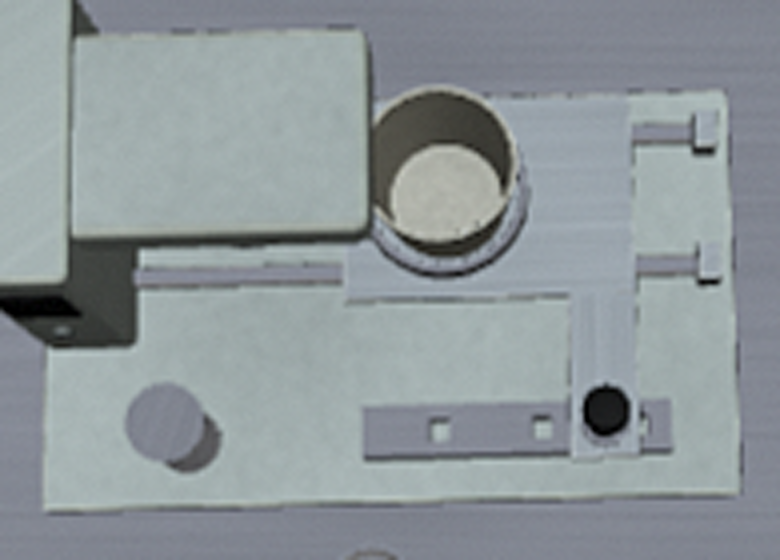

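```bash
cat >> h.py <<'E'
YAW=np.radians(1.1)
U=np.array([-np.sin(YAW),np.cos(YAW),0])   # slide direction
def quat():
    q=(Rotation.from_euler("z",YAW)*Rotation.from_quat([0,1,0,0])).as_quat(); return q.tolist()
def st(): 
    s=readout.read_state(); return s["t"],np.array(s["eef_pos"]),np.array(s["force"]),s["finger_gap"],s["finger_force"]
E
python3 - <<'E'
from h import *
np.set_printoptions(suppress=True,precision=2)
print(Rotation.from_quat(quat()).as_matrix())
manip.move_ptp([498,-80.3,215],quat())
print(st(), readout.read_state()["qpos"])
p=viewer.get_image("wrist"); cv2.imwrite("pics/w0.png",p["frame"])
print(p["origin"],p["rotation"],proj(p,[498,-80.3,100]))
for d in viewer.find_in(p,"knob")[:2]: print(d["score"],d["location"],atz(p,d["location"],90))
E
```

```text
[[-1.   -0.02  0.  ]
 [-0.02  1.    0.  ]
 [-0.    0.   -1.  ]]
(4.0083, array([498.2 , -79.78, 215.02]), array([-0.03,  0.29, -0.08]), 85.38212533928292, 0.0) [-0.22  0.3   1.94  0.    0.9  -1.81]
[421.55 -81.24 357.49] [-0.11 -0.11  0.71  0.69] (np.float64(229.14083635844986), np.float64(317.5440481334604))
0.58 [229.3, 319.1] [501.06 -79.26  90.  ]
0.29 [278.4, 412.1] [534.12 -16.27  90.  ]
```

View pics/w0.png

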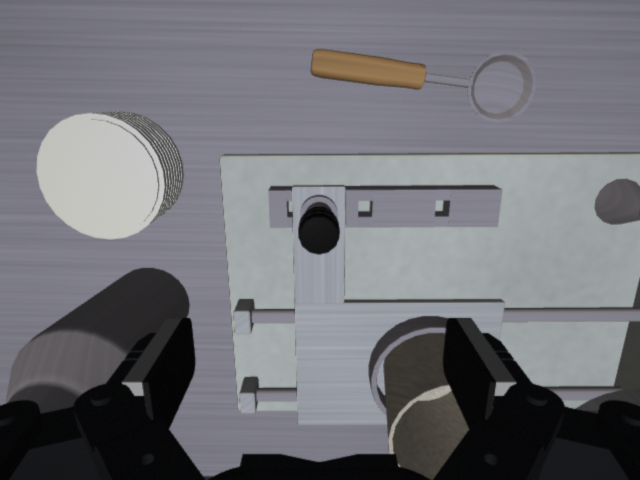

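```bash
python3 - <<'E'
from h import *
np.set_printoptions(suppress=True,precision=2)
p=viewer.get_image("wrist")
for c in (365,442): print("hole",atz(p,(208,c),30))
manip.move_straight([499,-80.3,69],vel=120); print(st())
claw.clamp(); print(st())
t,e,*_=st()
for dz in (1,5,12):
    manip.move_straight([499,-80.3,69+dz],vel=30); print(st())
p=viewer.get_image("wrist"); cv2.imwrite("pics/w1.png",p["frame"])
E
```

```text
hole [500.84 -43.47  30.  ]
hole [499.63  16.45  30.  ]
(5.525, array([499.4 , -80.4 ,  69.53]), array([ 0.83,  0.21, -0.3 ]), 85.04470584240521, 0.0)
(6.1083, array([499.13, -80.34,  69.36]), array([-2.04, -0.4 ,  8.58]), 24.575483653206476, 58.31451237201691)
(6.3583, array([499.04, -80.34,  69.87]), array([ 1.9 , -1.34, -4.86]), 24.190128909827955, 59.14939820766449)
(6.6417, array([499.04, -80.34,  74.1 ]), array([ 1.05, -0.85, -8.63]), 24.300123251869305, 59.24927830696106)
(7.025, array([499.03, -80.32,  81.19]), array([ 2.62, -1.52, -9.18]), 24.48418511312722, 59.33283984661102)
```

View pics/w1.png

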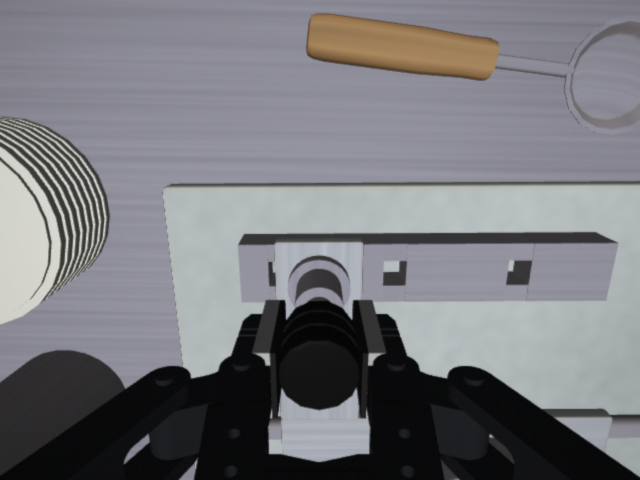

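```bash
cat >> h.py <<'E'
B=np.array([499,-80.3,69])
def go(s,dz,vel=30):
    manip.move_straight((B+U*s+[0,0,dz]).tolist(),vel=vel)
E
python3 - <<'E'
from h import *
np.set_printoptions(suppress=True,precision=2)
go(84,12,60); print(st())
dz=12
while dz>7.5:
    dz-=0.5; go(84,dz); t,e,f,g,_=st(); print(round(dz,2),e,f,round(t,2))
    if f[2]>-4: break
E
```

```text
(8.625, array([497.01,   3.62,  80.88]), array([-2.73,  1.62, -9.39]), 24.42791897932934, 59.45584058761597)
11.5 [497.06   3.6   80.37] [ -2.6    1.   -10.15] 8.88
11.0 [497.08   3.61  79.91] [-5.15 -0.7  -9.53] 9.12
10.5 [497.08   3.6   79.42] [-5.93  0.02 -9.16] 9.38
10.0 [497.06   3.59  78.91] [-5.31 -0.27 -8.77] 9.62
9.5 [497.09   3.61  78.5 ] [-5.23 -0.13 -6.58] 9.88
9.0 [497.11   3.59  78.33] [-7.67 -0.76  2.6 ] 10.12
```

```bash
sed -i 's/B=np.array(\[499,/B=np.array([498.75,/' h.py; python3 - <<'E'
from h import *
np.set_printoptions(suppress=True,precision=2)
s=84; go(s,9.1); print(st()[1:3])
while s<112:
    s+=0.75; go(s,9.1); t,e,f,g,_=st(); print(s,e,f,round(t,2))
    if abs(f[1])>14 or f[2]<-4.5: break
E
```

```text
(array([497.08,   3.63,  78.39]), array([-6.68, -0.05, -1.26]))
84.75 [497.1    4.19  78.38] [-6.27 -3.3  -1.1 ] 10.62
85.5 [497.04   4.86  78.38] [-6.92 -3.99 -1.84] 10.88
86.25 [497.04   5.57  78.38] [-6.61 -3.78 -1.41] 11.12
87.0 [497.02   6.31  78.36] [-6.57 -5.36 -1.73] 11.38
87.75 [496.99   7.08  78.37] [-6.85 -4.68 -2.05] 11.62
88.5 [497.     7.83  78.38] [-6.27 -4.88 -1.61] 11.88
89.25 [496.96   8.56  78.37] [-6.02 -5.3  -2.16] 12.12
90.0 [496.96   9.33  78.34] [-7.4  -4.3  -1.36] 12.38
90.75 [496.94  10.09  78.34] [-6.83 -4.41 -1.96] 12.62
91.5 [496.9   10.88  78.33] [-6.36 -3.27 -2.38] 12.88
92.25 [496.91  11.67  78.31] [-6.52 -3.1  -3.51] 13.12
93.0 [496.88  12.43  78.28] [-6.39 -3.2  -4.74] 13.38
```

```bash
python3 - <<'E'
from h import *
np.set_printoptions(suppress=True,precision=2)
s=93; dz=8.8; go(s,dz); t,e,f,g,_=st(); print(s,dz,e,f)
while s<112:
    if f[2]<-5:
        dz-=0.4; go(s,dz); t,e,f,g,_=st(); print("down",s,dz,e,f,round(t,2))
        if e[2]<77.2: break
        continue
    s+=0.75; go(s,dz); t,e,f,g,_=st(); print(s,e,f,round(t,2))
    if abs(f[1])>14 or f[2]>12: break
E
```

```text
93 8.8 [496.89  12.44  78.06] [-5.59 -2.26 -1.1 ]
93.75 [496.84  13.23  78.  ] [-5.99 -2.31 -4.37] 13.88
94.5 [496.83  14.    77.92] [-5.84 -2.77 -6.77] 14.12
down 94.5 8.4 [496.79  14.17  77.36] [ -4.54   1.03 -10.41] 14.38
down 94.5 8.0 [496.83  14.22  76.98] [-5.28  0.91 -9.01] 14.62
```

```bash
python3 - <<'E'
from h import *
np.set_printoptions(suppress=True,precision=2)
s=94.5;dz=8.0
for s in (95.1,95.7):
    go(s,dz); t,e,f,g,_=st(); print(s,e,f)
    if abs(f[1])>10: break
while dz>0.3:
    dz=max(dz-1,0.2); go(s,dz); t,e,f,g,_=st(); print("down",dz,e,f,round(t,2))
    if f[2]>-2 or abs(f[1])>12: break
E
```

```text
95.1 [496.78  14.75  76.98] [-4.33 -0.96 -7.96]
95.7 [496.79  15.31  76.97] [-5.11 -0.5  -8.88]
down 7.0 [496.79  15.32  75.95] [-5.23 -0.88 -7.83] 15.38
down 6.0 [496.81  15.31  74.98] [-5.36 -1.32 -7.88] 15.62
down 5.0 [496.81  15.3   73.97] [-5.95 -0.16 -7.71] 15.88
down 4.0 [496.75  15.31  72.95] [-5.32 -0.29 -7.51] 16.12
down 3.0 [496.78  15.28  71.96] [-5.13 -0.85 -7.18] 16.38
down 2.0 [496.79  15.3   70.98] [-5.92 -0.66 -7.63] 16.62
down 1.0 [496.77  15.31  69.98] [-5.52 -1.55 -6.68] 16.88
down 0.2 [496.8   15.32  69.46] [-6.65 -1.52 -1.21] 17.12
```

```bash
python3 - <<'E'
from h import *
np.set_printoptions(suppress=True,precision=2)
claw.open_jaws(); print(st())
go(95.7,110,120); manip.pause(0.3); print(st())
p=viewer.get_image("wrist"); cv2.imwrite("pics/w2.png",p["frame"])
q=viewer.get_image("side"); cv2.imwrite("pics/s2.png",q["frame"][130:330,180:450].repeat(2,0).repeat(2,1))
k=B+U*95.7
for z in (100,109): print(z,proj(p,[k[0],k[1],z]),proj(q,[k[0],k[1],z]))
E
```

```text
(17.7417, array([497.05,  15.38,  69.23]), array([-0.76, -0.39,  0.32]), 85.28927729570776, 0.0)
(19.1083, array([496.71,  15.38, 178.58]), array([0.17, 0.33, 0.39]), 85.26538581136576, 0.0)
100 (np.float64(249.11912011238928), np.float64(318.33933086698676)) (np.float64(230.47271884146417), np.float64(301.00657730282546))
109 (np.float64(254.77676733278437), np.float64(318.3335170627805)) (np.float64(227.65540908556127), np.float64(300.9348236558302))
```

View pics/w2.png

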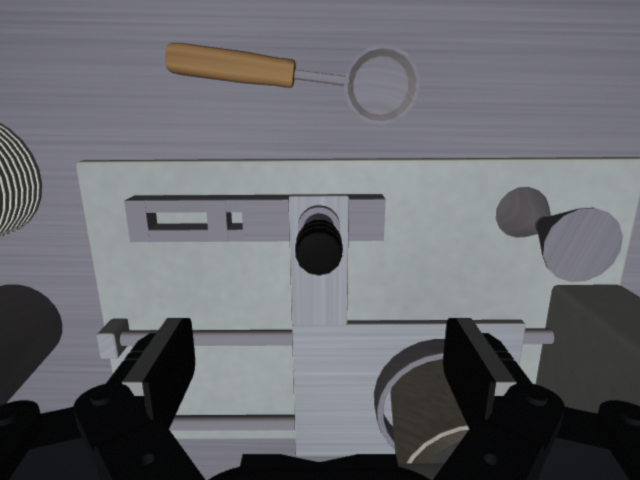

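View pics/s2.png

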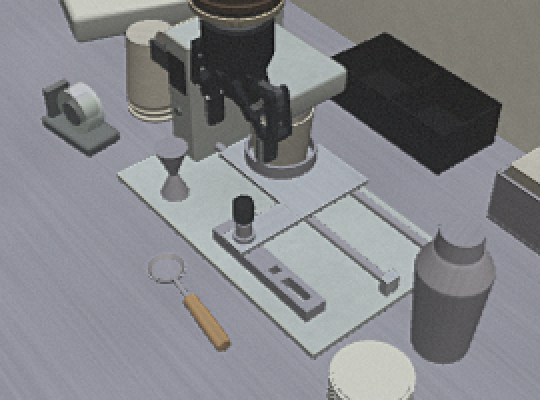

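The wrist view shows the slot and the middle hole (234, 219) uncovered, with the knob (319, 250) over the last hole. In the side view the cup stands in its ring under the head. The knob top is at full-frame pixel (301, 230), which matches its fully-down height of 100 mm.

```bash
python3 -c "
from h import *
print(order.job_done())"
```

```text
the job is handed in; nothing more can be done
None
```

The job is handed in at about 19 s: I slid the carriage past the middle hole, found the last hole by feel at about 0.095 m with the low lateral forces I read, and the plunger dropped fully home with the cup standing under the head.

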